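# Clear the toasted crusts off the griddle

### The job

Clear the cold griddle: take the scraper block by its grip, push all three loose toasted crusts off the griddle's side edge into the metal crumb tray, then stand the scraper upright again on the middle of its wooden board. Touch the crusts only with the scraper, press it down only lightly, so that its sprung sole never gives by more than 8 mm, and leave the pot on the griddle and the jar, bowl and bottle around it where they stand.

Things in the scene. Friction and masses are not known exactly. Their poses are not given: they have to be found in the camera images.
- griddle: fixed dark steel griddle on a grey housing. The plate is flat, 260 mm along its x, 360 mm along its y, without rims, its top 60 mm above the origin, plate 12 mm thick; the housing below is only 200 x 260 mm. Origin: on the table under the plate's centre. z up. The tray lies along one of the two edges y = +180 or -180 mm, the scraper's board along the other.
- tray: fixed aluminium crumb tray, open on top, 260 mm along x, 140 mm along y, 42 mm high, walls and floor 4 to 5 mm; axes parallel to the griddle's. It is tucked 10 mm under the griddle's lip on one side, its centre 240 mm from the griddle's centre (at griddle y +240 or -240 mm: read which). Origin: centre of its underside on the table.
- board: fixed wooden board, 160 mm along x, 150 mm along y, 20 mm thick, along the griddle's edge away from the tray, its centre 240 mm from the griddle's centre: the scraper's place. Origin: centre of its underside; its top is 20 mm above.
- scraper: loose scraper block, 0.3 kg, standing upright on the board: a grey sole (40 mm along x, 100 mm along y, 24 mm high), springs, a backing plate of the same outline at 36 to 44 mm, and a centred upright black grip (26 mm along x: pinch here; 70 mm along y; from 44 to 115 mm up). Origin: centre of the sole's underside, springs out; z up. Push with the sole's 100 mm wide faces.
- sole (a joint): how far the scraper's spring-backed sole is pushed up towards its backing plate, m: 0 = fully out, 0.012 = at its stop; about 3 N per mm after 3 N. It needs no more than 0 to 0.003 to sweep well.
- crust_a: a hard, rigid piece of toasted tortilla (tan, irregular oval outline, browned spots, 54 x 63 mm across, 12 mm thick, 35 g), lying flat on the griddle at the start. Origin: centre of its underside; z up.
- crust_b: a hard, rigid piece of toasted tortilla (tan, irregular oval outline, browned spots, 50 x 68 mm across, 12 mm thick, 35 g), lying flat on the griddle at the start. Origin: centre of its underside; z up.
- crust_c: a hard, rigid piece of toasted tortilla (tan, irregular oval outline, browned spots, 56 x 63 mm across, 12 mm thick, 35 g), lying flat on the griddle at the start. Origin: centre of its underside; z up.
- pot: loose green enamel pot without handles, 90 mm across the rim, 60 mm high, standing on the griddle amid the crusts; to be left alone. Origin: centre of its underside.
- jar: loose glass jar with a steel lid, 70 mm across, 100 mm high, on the table at the far end of the board; to be left alone. Origin: centre of its underside.
- bowl: loose white bowl, 100 mm across, 45 mm high, on the table at the tray's end nearer the robot; to be left alone. Origin: centre of its underside.
- bottle: loose amber bottle, 60 mm across, 180 mm high, on the table behind the griddle's far edge; to be left alone. Origin: centre of its underside.

How it is judged:
By the outcome, as a careful person would: the job done as asked, in the order asked, and still so for the second after the job is handed in, with the robot touching nothing.
It also fails if it takes over 72 s, if anything falls off the work surface, if the arm or the gripper's body presses on something with over 40 N, if the wrist force passes 120 N, or if a joint passes its speed limit or range.

### The arm

A 6-joint arm with a two-finger parallel gripper is mounted at the origin on the work surface. World frame = base frame: x ahead of the robot, y to its left, z up, the work surface at z = 0. Lengths are in mm, angles in rad, forces in N, time in s.
With the tool pointing down it reaches from about 350 to 875 mm from the base axis. Payload 4.2 kg.
Tool frame: the origin (TCP) lies on the mounting face of the last link; the fingertips stand 173 mm ahead of it and the grasp point (between the pads) lies 155 mm ahead of it; z points along the fingers, y is the line along which they close (so a half turn about z gives the same grasp; the last joint's range is limited). The gripper opens to 85 mm and grips with 20 to 120 N. Pads are 22 mm wide; open, the fingers measure 114 mm over their backs; the gripper's body (76 mm by 85 mm) begins 54 mm behind the grasp point. The pads swing forward as they close: fully open they stand 13 mm farther back than shut.
Start: joints at [-1.006, 0.385, 0.008, 0, -1.194, -0.259], TCP at [188.176, -595.978, 404.712] pointing down, gripper open.
Joint ranges: [-3.14, 3.14], [-1.21, 2.06], [-1.07, 1.41], [-3.16, 2.05], [-2.99, -0.16], [-3.1, 3.1]. Speed limits (rad/s): [2.79, 2.79, 3.14, 3.14, 3.14, 3.14].

### API

Orientations are given as a unit quaternion [x, y, z, w].
In Python, from bench import arm gives the robot as it stands. The module is installed in compiled form; this text tells all that it offers.
- The arm moves only by the tool move_arm, never from a script. Its arguments are lists of equal length, an entry for each row: "fingers": the finger opening in mm, from 0 to 85.4; "travel": the shift along the tool's x, y, z in mm, a list of three; "dr": the turn, a rotation vector about the tool's x, y, z in rad, a list of three. A call has 1 to 10 rows; each row is the pose to reach, as a shift and turn from the pose commanded when the call began, along the tool's axes at that moment; what a row does not reach only later rows make up. A row lasts 1/10 s, in which the tool goes at most 50 mm and 8.59 degrees, less where a joint would pass 70% of its speed; a pose out of reach is approached as far as the arm can. A call with a gripper value outside its range is refused whole. The fingers move at their own pace and stop on an object; the grip force is fixed at half the most. Time passes only in rows, so rows that repeat a pose let the fingers close. It gives the time, the measured TCP pose, the force, the opening and the grip force at its end, in the units of the state.
- arm.read_state(): the state, without advancing time (a new reading comes with each control period).
- arm.get_image(name): name is "scene" or "top"; returns the picture (400x640x3 uint8, red, green, blue); there is no depth.
- arm.camera_model(name): a dict with "intrinsics" (3x3 intrinsics, pixels), "k1" (the pictures are not rectified: a ray, as slopes to the right and down, at radius r is drawn at 1 + k1 r^2 times it, then the intrinsics apply), "pose" (4x4, takes a point from camera to world coordinates). Camera axes: x right, y up, looking along -z (the intrinsics and any distortion apply to the point x, -y, -z); pixel columns grow to the right and rows downward; lengths in mm; the calibration is good to about 2 mm. A picture is of the moment at which its call begins. camera_model takes no time and is no camera call.
- arm.job_done(): hands the job in; it is judged then, once.
The state is a dict: "clock": time; "joints": joint angles; "joint_vel": joint speeds; "joint_efforts": joint torques, N m; "position": TCP position; "ee_rot": TCP orientation; "contact_force": force on the tool from outside, world axes, zero at the start; "wrist_torque": the same for the moment, N m; "gripper_width": finger opening in mm; "grasp_force": force on a finger pad.
Only numpy, scipy, OpenCV 4.12 (cv2) and the standard library are available. Lean on these libraries where they do the work, as an engineer would, in place of code of your own. Each camera call takes 0.05 s, during which the arm holds its last target. There are 200 camera calls.

## Working session

There is one attempt and no reset: what is moved stays moved. The work goes in short steps, Python scripts to look and compute and a tool call to move; the robot and the scene stay as the last step left them, time stands still between calls to the robot, and variables do not carry over. Pictures are saved under pics/ and viewed, at most 10 in all, crops included, and the job is handed in when it is done.

Besides the shell and the picture viewer there is one more tool, called after "Call:" by a JSON object that holds its "api" and its "payload", one argument or row to a line. move_arm: Moves the arm, as the interface text tells. Its arguments: {"type":"object","properties":{"fingers":{"type":"array","items":{"type":"number"}},"travel":{"type":"array","items":{"type":"array","items":{"type":"number"}}},"dr":{"type":"array","items":{"type":"array","items":{"type":"number"}}}},"required":["fingers","travel","dr"]}

```bash
mkdir -p pics; python3 - <<'E'
from bench import arm
import cv2,numpy as np
np.set_printoptions(suppress=True,precision=3)
for n in("scene","top"):
    cv2.imwrite(f"pics/{n}0.png",arm.get_image(n)[:,:,::-1]); print(n,arm.camera_model(n))
print(arm.read_state())
E
```

```text
scene {'intrinsics': array([[496.409,   0.   , 329.695],
       [  0.   , 496.409, 201.243],
       [  0.   ,   0.   ,   1.   ]]), 'k1': -0.09934041353668413, 'pose': array([[   0.194,   -0.619,    0.761, 1517.307],
       [   0.981,    0.123,   -0.15 , -160.89 ],
       [  -0.   ,    0.775,    0.632,  860.746],
       [   0.   ,    0.   ,    0.   ,    1.   ]])}
top {'intrinsics': array([[364.98 ,   0.   , 318.434],
       [  0.   , 364.98 , 198.709],
       [  0.   ,   0.   ,   1.   ]]), 'k1': 0.020103994898822506, 'pose': array([[ -0.013,   0.984,  -0.176, 410.46 ],
       [ -1.   ,  -0.017,  -0.022,   1.687],
       [ -0.024,   0.175,   0.984, 848.234],
       [  0.   ,   0.   ,   0.   ,   1.   ]])}
{'clock': 0.1, 'joints': array([-1.006,  0.385,  0.007, -0.   , -1.194, -0.259]), 'joint_vel': array([ 0.   , -0.001,  0.004,  0.001, -0.001,  0.   ]), 'joint_efforts': array([ -0.   , -39.332,  18.893,   4.198,  -0.003,   0.   ]), 'position': array([ 188.152, -595.816,  403.745]), 'ee_rot': array([-0.152,  0.988,  0.001, -0.   ]), 'contact_force': array([0.369, 0.509, 0.15 ]), 'wrist_torque': array([ 0.008,  0.007, -0.011]), 'grasp_force': 0.0, 'gripper_width': 85.66794808590879}
```

View pics/scene0.png

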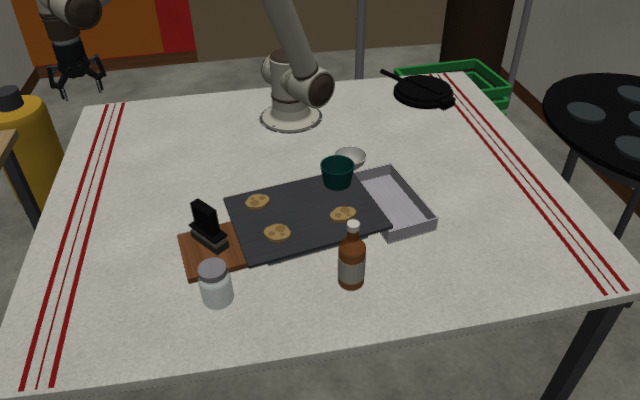

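View pics/top0.png

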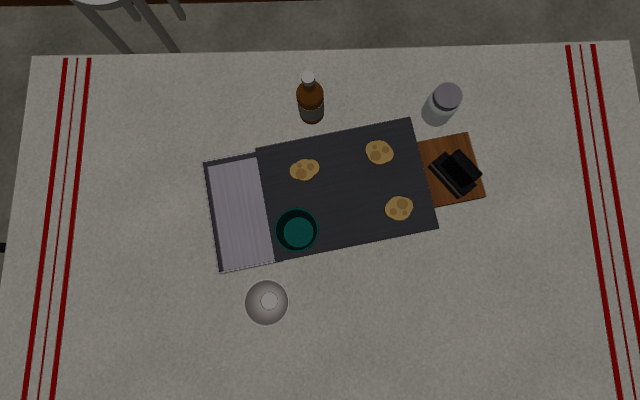

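The scene view shows the scraper around (207,225), crusts at (257,201), (278,232) and (343,214), and the pot at (337,172). In the top view the tray is on the left (+y), the board on the right (-y), and the crusts are at (304,169), (379,152) and (399,208). I'll zoom in on both.

```bash
python3 - <<'E'
import cv2
for n,(x,y,w,h) in {"scene":(170,140,280,170),"top":(200,70,290,210)}.items():
    im=cv2.imread(f"pics/{n}0.png")[y:y+h,x:x+w]
    s=2.75
    im=cv2.resize(im,None,fx=s,fy=s,interpolation=cv2.INTER_CUBIC)
    im=cv2.convertScaleAbs(im,alpha=1.6,beta=20)
    for u in range(x-x%20+20,x+w,20): cv2.line(im,(int((u-x+.5)*s),0),(int((u-x+.5)*s),6),(0,255,255),1); cv2.putText(im,str(u),(int((u-x)*s)-10,16),0,.35,(0,0,255))
    for v in range(y-y%20+20,y+h,20): cv2.line(im,(0,int((v-y+.5)*s)),(6,int((v-y+.5)*s)),(0,255,255),1); cv2.putText(im,str(v),(8,int((v-y)*s)+4),0,.35,(0,0,255))
    cv2.imwrite(f"pics/{n}1.png",im); print(im.shape)
E
```

```text
(468, 770, 3)
(578, 798, 3)
```

View pics/scene1.png

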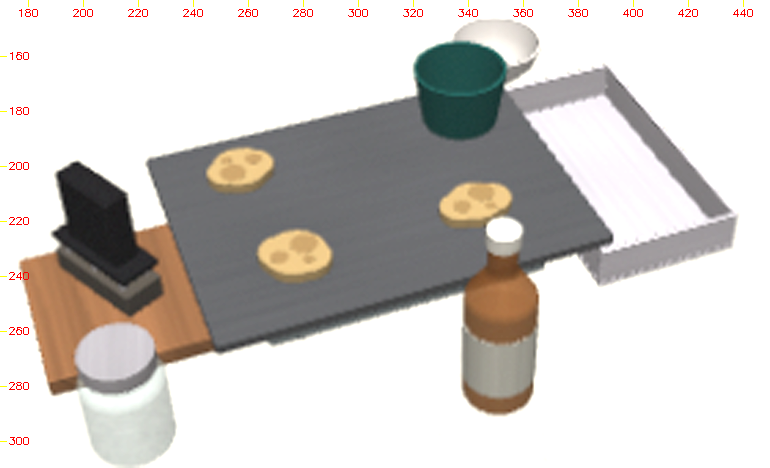

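View pics/top1.png

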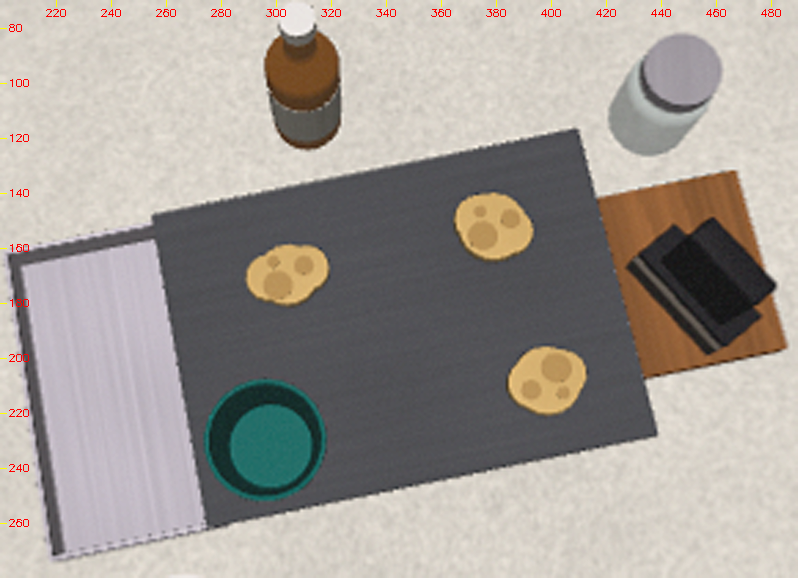

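The crop shows the griddle corners, the turned scraper (its long axis is about 45° off) and the crust outlines clearly. Next I'll triangulate the points and fit poses.

```bash
cat >h.py <<'E'
from bench import arm
import cv2,numpy as np
from scipy.optimize import least_squares
np.set_printoptions(suppress=True,precision=2)
C={n:arm.camera_model(n) for n in("scene","top")}
def proj(n,P):
    c=C[n];T=np.linalg.inv(c["pose"]);p=np.atleast_2d(P)@T[:3,:3].T+T[:3,3]
    p=p*[1,-1,-1];k=np.array([c["k1"],0,0,0])
    return cv2.projectPoints(p,np.zeros(3),np.zeros(3),c["intrinsics"],k)[0][:,0]
def ray(n,uv):
    c=C[n];q=cv2.undistortPoints(np.float64([[uv]]),c["intrinsics"],np.array([c["k1"],0,0,0]))[0,0]
    return c["pose"][:3,3],c["pose"][:3,:3]@np.array([q[0],-q[1],-1])
def onz(n,uv,z):
    o,d=ray(n,uv);return o+d*(z-o[2])/d[2]
def tri(s,t):
    r=least_squares(lambda X:np.r_[proj("scene",X)[0]-s,proj("top",X)[0]-t],onz("top",t,50));return r.x,np.abs(r.fun).max()
S=lambda x,y:np.array([170+x/2.75-.18,140+y/2.75-.18]); T=lambda x,y:np.array([200+x/2.75-.18,70+y/2.75-.18])
def rz(a):return np.array([[np.cos(a),-np.sin(a),0],[np.sin(a),np.cos(a),0],[0,0,1]])
E
python3 - <<'E'
from h import *
g=[(S(149,159),T(657,436)),(S(219,351-6),T(578,128)),(S(611,238-2),T(152,214))]
for s,t in g: print("griddle",*tri(s,t))
k=[(S(127,197),T(686,242)),(S(108,209),T(712,218)),(S(57,178),T(776,285)),(S(76,163),T(750,308))]
for s,t in k: print("grip",*tri(s,t))
# griddle fit at z=60
m=np.array([[-130,-180,60],[130,-180,60],[130,180,60]]);
def f(p): 
    W=m@rz(p[2]).T+[p[0],p[1],0]; return np.r_[(proj("scene",W)-[a for a,_ in g]).ravel(),(proj("top",W)-[b for _,b in g]).ravel(), (proj("top",np.r_[[-130,180,60]]@rz(p[2]).T+[p[0],p[1],0])[0]-T(207,528))]
r=least_squares(f,[480,0,.2]);G=r.x;print("G",G,np.abs(r.fun).max())
def loc(P): return (np.asarray(P)-[G[0],G[1],0])@rz(G[2])
# board corners top view
for c in [(736,171),(787,347)]: print("board top view",loc(onz("top",T(*c),20)))
for c in [(21,262),(53,384)]: print("board scene",loc(onz("scene",S(*c),20)))
for n,s,t in[("c1",(475,200),(288,274)),("c2",(294,251),(494,226)),("c3",(240,168),(547,380))]:
    print(n,tri(S(*s),T(*t)),loc(onz("top",T(*t),72)),loc(onz("scene",S(*s),72)))
print("pot",loc(onz("top",T(266,439),120)),"jar",loc(onz("top",T(682,70),100)), "bottle",loc(onz("top",T(298,20),180)))
# scraper outline: grip top corners fit z=115, local (x±13,y±35)
ms=np.array([[-13,35,115],[13,35,115]]) 
mk=np.array([[-13,35,115],[13,35,115],[13,-35,115],[-13,-35,115]])
for o in(mk,mk*[-1,1,1]):
    def f(p):
        W=o@rz(p[2]).T+[p[0],p[1],p[3]]; return np.r_[(proj("scene",W)-[a for a,_ in k]).ravel(),(proj("top",W)-[b for _,b in k]).ravel()]
    for a in(-.7,):
        q=least_squares(f,[450,-250,a,20]);print("scr",q.x,q.fun, loc([q.x[0],q.x[1],0]),q.x[2]-G[2])
E
```

```text
griddle [ 482.35 -237.26   58.38] 0.5556846001381928
griddle [ 737.43 -189.5    59.49] 0.7429329100252744
griddle [671.35 160.53  58.04] 0.1758756310725289
grip [ 618.72 -248.95  126.43] 0.14857208160890423
grip [ 635.44 -266.15  130.77] 0.7121601561614455
grip [ 584.29 -308.77  129.24] 0.5744576163749002
grip [ 567.56 -290.61  128.69] 0.44695993035830384
G [576.88 -38.     0.19] 1.3910754546610633
board top view [  77.75 -314.07   20.  ]
board top view [ -78.38 -314.1    20.  ]
board scene [ -73.85 -313.36   20.  ]
board scene [  85.42 -310.95   20.  ]
c1 (array([615.09,  48.98,  70.9 ]), np.float64(0.28325665035964676)) [53.12 77.89 72.  ] [54.94 78.61 72.  ]
c2 (array([ 651.21, -116.7 ,   71.42]), np.float64(0.14340491968977176)) [ 58.28 -91.22  72.  ] [ 59.29 -90.91  72.  ]
c3 (array([ 526.3 , -152.9 ,   68.88]), np.float64(0.20157943397458666)) [ -71.36 -103.24   72.  ] [ -66.82 -103.89   72.  ]
pot [-77.94 116.69 120.  ] jar [ 144.41 -258.04  100.  ] bottle [206.85  33.79 180.  ]
scr [ 601.49 -278.67   -0.88   13.63] [ 1.14 -0.41 -0.72  0.96 -1.44 -0.27  0.36 -0.21 -0.84 -1.02 -0.87 -0.36
  0.57  0.8   0.52  0.7 ] [ -20.22 -241.08    0.  ] -1.0688188996276198
scr [ 601.34 -278.84   -0.84   12.73] [ -6.98   5.36   8.35  -4.93   6.62  -5.18  -8.7    5.87   7.8   -8.61
 -10.69   8.57  -8.28   8.95  10.26  -8.07] [ -20.4  -241.22    0.  ] -1.026184814728246
```

```bash
cat >>h.py <<'E'
from scipy.spatial.transform import Rotation as R
G=np.array([576.88,-38.,.19])
def W(x,y): return rz(G[2])[:2,:2]@[x,y]+G[:2]
def plan(xy,z,yaw):  # yaw of tool y, deg, world ; z of TCP
    s=arm.read_state();M=R.from_quat(s["ee_rot"]).as_matrix()
    y=np.deg2rad(yaw);N=np.c_[[np.sin(y)*-1*-1,-np.cos(y),0],[np.cos(y),np.sin(y),0],[0,0,-1]]
    N[:,0]=np.cross(N[:,1],N[:,2])
    print("travel",M.T@(np.r_[xy,z]-s["position"]),"dr",np.round(R.from_matrix(M.T@N).as_rotvec(),3),"F",s["contact_force"],"t",round(s["clock"],2),"w",s["gripper_width"],s["grasp_force"],"j",s["joints"])
    p=s["position"];print("local",rz(G[2])[:2,:2].T@(p[:2]-G[:2]),"z",p[2],"yaw_y",np.rad2deg(np.arctan2(M[1,1],M[0,1])),"tz",M[:,2])
E
python3 - <<'E'
from h import *
print(np.rad2deg(G[2]))
plan([601.5,-278.7],353,129.6)
E
```

```text
10.886198107485642
travel [-489.63  177.92   51.04] dr [ 0.    0.   -0.39] F [0.37 0.51 0.15] t 0.1 w 85.66794808590879 0.0 j [-1.01  0.39  0.01 -0.   -1.19 -0.26]
local [-487.08 -474.36] z 403.7447705734618 yaw_y 107.51448009355717 tz [-0.  0. -1.]
```

Call:
{"api": "move_arm", "payload": {
  "fingers": [85, 85, 85, 85, 85, 85, 85, 85, 85, 85],
  "travel": [
    [-45, 16, 5],
    [-90, 33, 9],
    [-135, 49, 14],
    [-180, 65, 19],
    [-225, 82, 23],
    [-270, 98, 28],
    [-315, 114, 33],
    [-360, 131, 38],
    [-405, 147, 42],
    [-450, 163, 47]
  ],
  "dr": [
    [0, 0, -0.04],
    [0, 0, -0.08],
    [0, 0, -0.12],
    [0, 0, -0.16],
    [0, 0, -0.2],
    [0, 0, -0.24],
    [0, 0, -0.28],
    [0, 0, -0.32],
    [0, 0, -0.36],
    [0, 0, -0.39]
  ]
}}

```text
clock: 1.1
position: [569.5, -303.5, 357.2]
ee_rot: [-0.342, 0.94, 0.0, -0.0]
contact_force: [0.8, -0.4, 0.4]
gripper_width: 84.9
grasp_force: 0.0
```

```bash
python3 - <<'E'
from h import *
plan([601.5,-278.7],353,129.6)
E
```

```text
travel [-40.46  -1.53   4.22] dr [ 0.   -0.    0.01] F [ 0.84 -0.45  0.37] t 1.1 w 84.93972429770379 0.0 j [-0.24  0.45 -0.01 -0.   -1.11 -0.63]
local [ -57.38 -259.34] z 357.2306438728425 yaw_y 129.9588758250351 tz [-0.  0. -1.]
```

Call:
{"api": "move_arm", "payload": {
  "fingers": [85, 85, 85, 85, 85],
  "travel": [
    [-20, -1, 2],
    [-40, -2, 4],
    [-40, -2, 25],
    [-40, -2, 44],
    [-40, -2, 44]
  ],
  "dr": [
    [0, 0, 0.01],
    [0, 0, 0.01],
    [0, 0, 0.01],
    [0, 0, 0.01],
    [0, 0, 0.01]
  ]
}}

```text
clock: 1.6
position: [599.3, -280.8, 310.2]
ee_rot: [-0.336, 0.942, 0.002, -0.003]
contact_force: [-0.3, -0.2, 0.3]
gripper_width: 85.0
grasp_force: 0.0
```

```bash
python3 - <<'E'
from h import *
plan([601.5,-278.7],263,129.6)
a=arm.get_image("scene")[150:300,130:330,::-1];b=arm.get_image("top")[90:240,370:570,::-1]
im=np.hstack([cv2.resize(cv2.convertScaleAbs(q,alpha=1.7,beta=20),None,fx=2,fy=2,interpolation=cv2.INTER_CUBIC) for q in(a,b)]);cv2.imwrite("pics/pre.png",im)
E
```

```text
travel [-3.21 -0.1  47.21] dr [ 0.01 -0.   -0.01] F [-0.28 -0.19  0.3 ] t 1.6 w 84.95106395089373 0.0 j [-0.19  0.52 -0.02 -0.   -1.04 -0.69]
local [ -23.86 -242.63] z 310.22112852157966 yaw_y 129.23850773854122 tz [-0.01  0.   -1.  ]
```

View pics/pre.png

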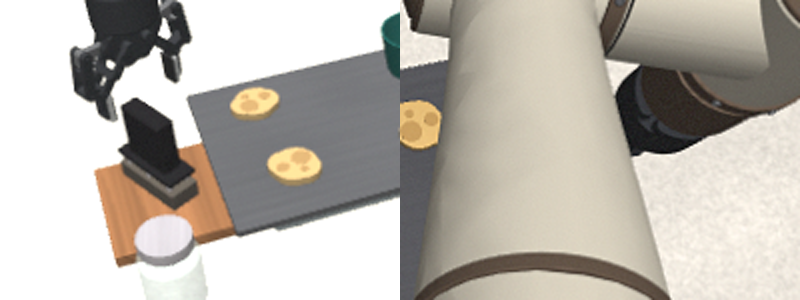

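The scene view shows the open fingers, at about (95,90) and (172,65), straddling the grip at (150,130). They are correctly turned, so I'll lower and close.

Call:
{"api": "move_arm", "payload": {
  "fingers": [85, 85, 85, 85, 20, 10, 10, 10, 10, 10],
  "travel": [
    [-3, 0, 15],
    [-3, 0, 30],
    [-3, 0, 46],
    [-3, 0, 46],
    [-3, 0, 46],
    [-3, 0, 46],
    [-3, 0, 46],
    [-3, 0, 46],
    [-3, 0, 46],
    [-3, 0, 46]
  ],
  "dr": [
    [0, 0, 0],
    [0, 0, 0],
    [0, 0, 0],
    [0, 0, 0],
    [0, 0, 0],
    [0, 0, 0],
    [0, 0, 0],
    [0, 0, 0],
    [0, 0, 0],
    [0, 0, 0]
  ]
}}

```text
clock: 2.7
position: [602.8, -279.1, 268.5]
ee_rot: [-0.336, 0.942, -0.001, 0.001]
contact_force: [0.3, -0.3, 2.4]
gripper_width: 25.4
grasp_force: 61.3
```

```bash
python3 - <<'E'
from h import *
plan([601.5,-278.7],263,129.6)
E
```

```text
travel [0.7  1.15 5.5 ] dr [-0.    0.   -0.01] F [ 0.29 -0.27  2.37] t 2.7 w 25.422066540687304 61.270458698272705 j [-0.19  0.56 -0.06  0.   -0.95 -0.69]
local [ -20.13 -241.69] z 268.5033989700517 yaw_y 129.31481935989453 tz [ 0. -0. -1.]
```

Call:
{"api": "move_arm", "payload": {
  "fingers": [10, 10, 10, 10, 10],
  "travel": [
    [0, 0, -10],
    [0, 0, -30],
    [0, 0, -50],
    [0, 0, -70],
    [0, 0, -70]
  ],
  "dr": [
    [0, 0, 0],
    [0, 0, 0],
    [0, 0, 0],
    [0, 0, 0],
    [0, 0, 0]
  ]
}}

```text
clock: 3.2
position: [603.0, -279.2, 340.7]
ee_rot: [-0.336, 0.942, -0.002, 0.002]
contact_force: [1.3, -0.4, -2.2]
gripper_width: 25.7
grasp_force: 60.8
```

```bash
python3 - <<'E'
from h import *
plan(W(56,12),338,100.9)
E
```

```text
travel [-187.57  187.08    2.45] dr [-0.   0.   0.5] F [ 1.33 -0.37 -2.17] t 3.2 w 25.66895719832048 60.82303047180176 j [-0.19  0.5   0.02  0.   -1.09 -0.69]
local [ -19.94 -241.79] z 340.7246386060041 yaw_y 129.30463762821748 tz [ 0.01 -0.   -1.  ]
```

Call:
{"api": "move_arm", "payload": {
  "fingers": [10, 10, 10, 10, 10, 10, 10, 10],
  "travel": [
    [-27, 27, 0],
    [-54, 54, 0],
    [-81, 81, 0],
    [-108, 108, 0],
    [-135, 135, 0],
    [-162, 162, 0],
    [-187, 187, 0],
    [-187, 187, 0]
  ],
  "dr": [
    [0, 0, 0.07],
    [0, 0, 0.14],
    [0, 0, 0.21],
    [0, 0, 0.28],
    [0, 0, 0.35],
    [0, 0, 0.42],
    [0, 0, 0.5],
    [0, 0, 0.5]
  ]
}}

```text
clock: 4.0
position: [628.7, -12.0, 335.9]
ee_rot: [-0.095, 0.996, 0.001, -0.001]
contact_force: [-0.6, -0.2, -2.6]
gripper_width: 25.0
grasp_force: 60.9
```

```bash
python3 - <<'E'
from h import *
plan(W(56,12),308,100.9)
a=arm.get_image("scene")[90:290,190:430,::-1]
cv2.imwrite("pics/s1.png",cv2.resize(cv2.convertScaleAbs(a,alpha=1.7,beta=20),None,fx=2.5,fy=2.5,interpolation=cv2.INTER_CUBIC))
E
```

```text
travel [-0.25 -3.78 27.87] dr [ 0. -0. -0.] F [-0.63 -0.22 -2.57] t 4.0 w 25.037861213644252 60.89503884315491 j [ 0.24  0.44 -0.08 -0.   -1.05 -1.62]
local [55.81 15.75] z 335.87468581027116 yaw_y 100.84577410678646 tz [-0.  0. -1.]
```

View pics/s1.png

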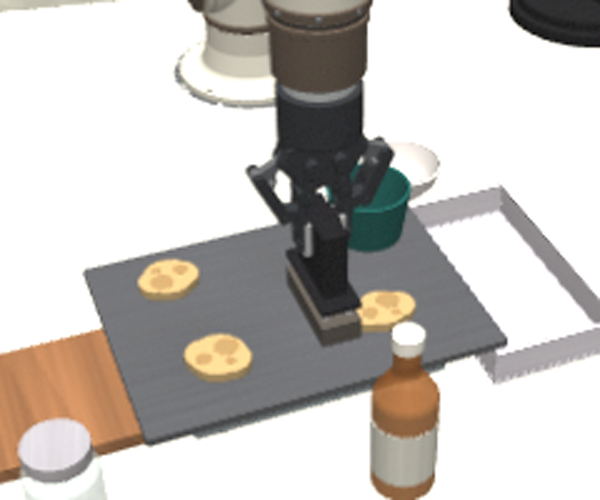

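The scraper is held upright at (325,270), just on the board side of the first crust at (385,308), and the gripper is clear of the pot. I'll lower gently.

Call:
{"api": "move_arm", "payload": {
  "fingers": [10, 10, 10, 10, 10],
  "travel": [
    [0, -6, 10],
    [0, -6, 18],
    [0, -6, 24],
    [0, -6, 26],
    [0, -6, 26]
  ],
  "dr": [
    [0, 0, 0],
    [0, 0, 0],
    [0, 0, 0],
    [0, 0, 0],
    [0, 0, 0]
  ]
}}

```text
clock: 4.55
position: [629.8, -22.4, 311.0]
ee_rot: [-0.092, 0.996, -0.0, -0.001]
contact_force: [0.3, 0.4, -2.5]
gripper_width: 25.4
grasp_force: 60.8
```

Call:
{"api": "move_arm", "payload": {
  "fingers": [10, 10, 10],
  "travel": [
    [0, 0, 1.5],
    [0, 0, 1.5],
    [0, 0, 1.5]
  ],
  "dr": [
    [0, 0, 0],
    [0, 0, 0],
    [0, 0, 0]
  ]
}}

```text
clock: 4.85
position: [630.0, -21.8, 310.6]
ee_rot: [-0.093, 0.996, 0.0, 0.0]
contact_force: [-0.0, -0.5, -2.7]
gripper_width: 25.3
grasp_force: 60.8
```

Call:
{"api": "move_arm", "payload": {
  "fingers": [10, 10, 10],
  "travel": [
    [0, 0, 1],
    [0, 0, 2],
    [0, 0, 2]
  ],
  "dr": [
    [0, 0, 0],
    [0, 0, 0],
    [0, 0, 0]
  ]
}}

```text
clock: 5.15
position: [630.0, -21.7, 308.9]
ee_rot: [-0.093, 0.996, -0.0, 0.0]
contact_force: [-0.9, -0.2, -0.4]
gripper_width: 25.5
grasp_force: 61.2
```

```bash
python3 - <<'E'
from h import *
plan(W(56,168),308,100.9)
E
```

```text
travel [ -0.15 162.05   0.83] dr [-0.  0. -0.] F [-0.91 -0.22 -0.39] t 5.15 w 25.469276944071343 61.18811845779419 j [ 0.22  0.47 -0.11  0.   -0.99 -1.61]
local [55.23  5.96] z 308.86290920094035 yaw_y 100.66641650663333 tz [ 0. -0. -1.]
```

Call:
{"api": "move_arm", "payload": {
  "fingers": [10, 10, 10, 10, 10, 10, 10, 10, 10, 10],
  "travel": [
    [0, 0, 1],
    [0, 10, 1],
    [0, 22, 1],
    [0, 34, 1],
    [0, 46, 1],
    [0, 58, 1],
    [0, 70, 1],
    [0, 82, 1],
    [0, 92, 1],
    [0, 102, 1]
  ],
  "dr": [
    [0, 0, 0],
    [0, 0, 0],
    [0, 0, 0],
    [0, 0, 0],
    [0, 0, 0],
    [0, 0, 0],
    [0, 0, 0],
    [0, 0, 0],
    [0, 0, 0],
    [0, 0, 0]
  ]
}}

```text
clock: 6.15
position: [611.0, 79.3, 307.5]
ee_rot: [-0.093, 0.996, -0.0, 0.0]
contact_force: [0.7, -5.3, 6.0]
gripper_width: 25.4
grasp_force: 62.0
```

```bash
python3 - <<'E'
from h import *
plan(W(56,170),308,100.9)
E
```

```text
travel [-0.15 61.28 -0.53] dr [-0.  0. -0.] F [ 0.7  -5.34  6.01] t 6.15 w 25.351247363791636 61.95020377635956 j [ 0.39  0.45 -0.15  0.   -0.97 -1.78]
local [ 55.62 108.72] z 307.49448198652453 yaw_y 100.66288075497229 tz [ 0. -0. -1.]
```

Call:
{"api": "move_arm", "payload": {
  "fingers": [10, 10, 10, 10, 10, 10, 10, 10, 10],
  "travel": [
    [0, 10, -0.5],
    [0, 20, -0.5],
    [0, 30, -0.5],
    [0, 40, -0.5],
    [0, 50, -0.5],
    [0, 60, -0.5],
    [0, 60, -0.5],
    [0, 60, -12],
    [0, 60, -32]
  ],
  "dr": [
    [0, 0, 0],
    [0, 0, 0],
    [0, 0, 0],
    [0, 0, 0],
    [0, 0, 0],
    [0, 0, 0],
    [0, 0, 0],
    [0, 0, 0],
    [0, 0, 0]
  ]
}}

```text
clock: 7.05
position: [598.7, 137.6, 336.2]
ee_rot: [-0.092, 0.996, 0.0, -0.004]
contact_force: [-0.3, -0.1, -3.2]
gripper_width: 25.7
grasp_force: 60.9
```

```bash
python3 - <<'E'
from h import *
plan(W(58,-158),338,100.9)
a=arm.get_image("scene")[90:290,190:450,::-1]
cv2.imwrite("pics/s2.png",cv2.resize(cv2.convertScaleAbs(a,alpha=1.5,beta=0),None,fx=2,fy=2,interpolation=cv2.INTER_CUBIC))
E
```

```text
travel [  -5.03 -326.33   -2.14] dr [ 0.   -0.01 -0.01] F [-0.25 -0.07 -3.16] t 7.05 w 25.728564371525604 60.86416482925415 j [ 0.49  0.42 -0.11 -0.   -1.04 -1.87]
local [ 54.65 168.36] z 336.1500416766619 yaw_y 100.5886951984369 tz [-0.01 -0.   -1.  ]
```

View pics/s2.png

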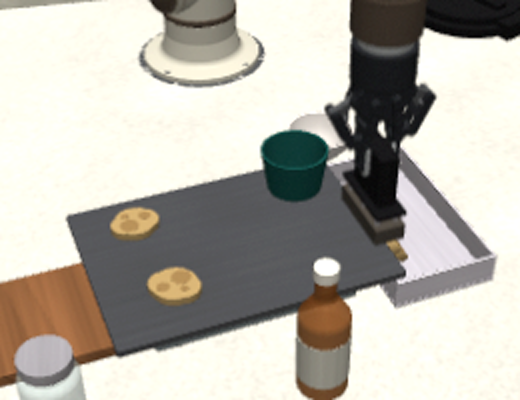

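The first crust has gone over the edge, at (398,250), partly hidden by the scraper. I'll go back for the second one and check it from there.

Call:
{"api": "move_arm", "payload": {
  "fingers": [10, 10, 10, 10, 10, 10, 10, 10, 10],
  "travel": [
    [0, -30, -4],
    [-1, -70, -4],
    [-2, -115, -4],
    [-3, -160, -4],
    [-4, -205, -4],
    [-4, -250, -4],
    [-4, -295, -4],
    [-4, -328, -4],
    [-4, -328, -4]
  ],
  "dr": [
    [0, 0, 0],
    [0, 0, 0],
    [0, 0, 0],
    [0, 0, 0],
    [0, 0, 0],
    [0, 0, 0],
    [0, 0, 0],
    [0, 0, 0],
    [0, 0, 0]
  ]
}}

```text
clock: 8.0
position: [664.2, -188.3, 340.6]
ee_rot: [-0.09, 0.996, 0.001, -0.001]
contact_force: [0.4, 1.0, -2.7]
gripper_width: 25.3
grasp_force: 61.0
```

```bash
python3 - <<'E'
from h import *
plan(W(58,-158),309.5,100.9)
a=arm.get_image("scene")[90:290,190:450,::-1]
b=arm.get_image("top")[90:290,190:330,::-1]
cv2.imwrite("pics/s3.png",cv2.resize(cv2.convertScaleAbs(np.hstack([a,b]),alpha=1.5,beta=0),None,fx=2,fy=2,interpolation=cv2.INTER_CUBIC))
E
```

```text
travel [-0.67  6.07 31.13] dr [ 0.   -0.   -0.01] F [ 0.35  1.04 -2.65] t 8.0 w 25.290016374718302 61.038304567337036 j [-0.04  0.54  0.1  -0.   -1.13 -1.35]
local [  57.35 -164.12] z 340.61998794544826 yaw_y 100.28567635252425 tz [-0.  0. -1.]
```

View pics/s3.png

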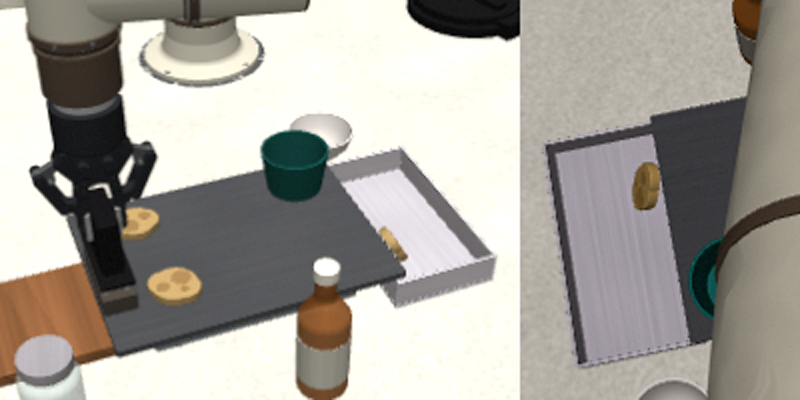

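The first crust is in the tray, leaning against the griddle side at (392,243) and (646,186) in the top view. The second is in front of the scraper at (174,285).

Call:
{"api": "move_arm", "payload": {
  "fingers": [10, 10, 10, 10, 10, 10],
  "travel": [
    [0, 0, 12],
    [0, 2, 23],
    [0, 4, 28],
    [0, 4, 30],
    [0, 4, 31],
    [0, 4, 31]
  ],
  "dr": [
    [0, 0, 0],
    [0, 0, -0.01],
    [0, 0, -0.01],
    [0, 0, -0.01],
    [0, 0, -0.01],
    [0, 0, -0.01]
  ]
}}

```text
clock: 8.7
position: [664.0, -180.0, 312.4]
ee_rot: [-0.098, 0.995, -0.0, 0.0]
contact_force: [-0.2, -0.1, -2.9]
gripper_width: 25.2
grasp_force: 61.1
```

```bash
python3 - <<'E'
from h import *
plan(W(58,170),308,100.9)
E
```

```text
travel [ -1.35 325.89   4.36] dr [-0.    0.    0.01] F [-0.15 -0.11 -2.95] t 8.7 w 25.215339536896035 61.082539558410645 j [-0.03  0.56  0.06  0.   -1.07 -1.34]
local [  58.7  -155.89] z 312.43643695761153 yaw_y 101.24624575228489 tz [ 0. -0. -1.]
```

Call:
{"api": "move_arm", "payload": {
  "fingers": [10, 10, 10, 10, 10, 10, 10, 10, 10, 10],
  "travel": [
    [0, 0, 3],
    [0, 0, 4],
    [0, 8, 4],
    [0, 18, 4],
    [0, 30, 4],
    [0, 42, 4],
    [0, 54, 4],
    [0, 66, 4],
    [0, 78, 4],
    [0, 90, 4]
  ],
  "dr": [
    [0, 0, 0],
    [0, 0, 0],
    [0, 0, 0.01],
    [0, 0, 0.01],
    [0, 0, 0.01],
    [0, 0, 0.01],
    [0, 0, 0.01],
    [0, 0, 0.01],
    [0, 0, 0.01],
    [0, 0, 0.01]
  ]
}}

```text
clock: 9.7
position: [646.2, -91.0, 308.7]
ee_rot: [-0.093, 0.996, -0.0, 0.0]
contact_force: [0.3, -2.5, 0.7]
gripper_width: 25.2
grasp_force: 61.5
```

```bash
python3 - <<'E'
from h import *
plan(W(58,170),308,100.9)
E
```

```text
travel [  0.97 235.16   0.55] dr [-0.  0. -0.] F [ 0.31 -2.53  0.7 ] t 9.7 w 25.19381140805702 61.53432905673981 j [ 0.11  0.51 -0.05  0.   -1.02 -1.49]
local [ 58.06 -65.16] z 308.68239892061644 yaw_y 100.66625271243808 tz [ 0. -0. -1.]
```

Call:
{"api": "move_arm", "payload": {
  "fingers": [10, 10, 10, 10, 10, 10, 10, 10, 10, 10],
  "travel": [
    [0, 12, 0.5],
    [0, 25, 0.5],
    [0, 38, 0.5],
    [0, 51, 0.5],
    [0, 64, 0.5],
    [0, 77, 0.5],
    [0, 90, 0.5],
    [0, 103, 0.5],
    [0, 116, 0.5],
    [0, 129, 0.5]
  ],
  "dr": [
    [0, 0, 0],
    [0, 0, 0],
    [0, 0, 0],
    [0, 0, 0],
    [0, 0, 0],
    [0, 0, 0],
    [0, 0, 0],
    [0, 0, 0],
    [0, 0, 0],
    [0, 0, 0]
  ]
}}

```text
clock: 10.7
position: [622.2, 35.8, 307.8]
ee_rot: [-0.093, 0.996, -0.0, -0.0]
contact_force: [-0.1, -4.2, 4.5]
gripper_width: 25.0
grasp_force: 61.9
```

```bash
python3 - <<'E'
from h import *
plan(W(58,170),308,100.9)
E
```

```text
travel [  0.89 106.11  -0.25] dr [-0. -0. -0.] F [-0.14 -4.2   4.53] t 10.7 w 25.031496416910365 61.92344427108765 j [ 0.32  0.46 -0.13  0.   -0.98 -1.7 ]
local [58.45 63.89] z 307.76375558581293 yaw_y 100.64624478724613 tz [-0. -0. -1.]
```

Call:
{"api": "move_arm", "payload": {
  "fingers": [10, 10, 10, 10, 10, 10, 10, 10, 10, 10],
  "travel": [
    [0, 12, -0.2],
    [0, 25, -0.2],
    [0, 38, -0.2],
    [0, 51, -0.2],
    [0, 64, -0.2],
    [0, 78, -0.3],
    [0, 92, -0.4],
    [0, 106, -0.4],
    [0, 106, -0.4],
    [0, 104, -20]
  ],
  "dr": [
    [0, 0, 0],
    [0, 0, 0],
    [0, 0, 0],
    [0, 0, 0],
    [0, 0, 0],
    [0, 0, 0],
    [0, 0, 0],
    [0, 0, 0],
    [0, 0, 0],
    [0, 0, 0]
  ]
}}

```text
clock: 11.7
position: [601.6, 138.2, 323.5]
ee_rot: [-0.093, 0.996, 0.0, -0.004]
contact_force: [-0.9, -0.9, -3.3]
gripper_width: 25.3
grasp_force: 61.0
```

```bash
python3 - <<'E'
from h import *
# push dir for c3
d=np.array([.82,.57]);s=np.array([-69,-104])-d*64;print(s,np.rad2deg(np.arctan2(d[1],d[0]))+10.9)
plan(W(*s),345,np.rad2deg(np.arctan2(d[1],d[0]))+10.9)
E
```

```text
[-121.48 -140.48] 45.70401175271321
travel [ 177.93 -309.58  -20.43] dr [-0.   -0.01  0.96] F [-0.88 -0.91 -3.28] t 11.7 w 25.345448045127796 61.02012634277344 j [ 0.49  0.44 -0.12 -0.   -1.02 -1.87]
local [ 57.59 168.37] z 323.46706383694857 yaw_y 100.64098282217246 tz [-0.01 -0.   -1.  ]
```

Call:
{"api": "move_arm", "payload": {
  "fingers": [10, 10, 10, 10, 10, 10, 10, 10, 10, 10],
  "travel": [
    [0, -30, -20],
    [0, -70, -20],
    [0, -110, -20],
    [0, -150, -20],
    [0, -190, -20],
    [35, -215, -20],
    [75, -240, -20],
    [112, -265, -20],
    [148, -289, -20],
    [178, -310, -20]
  ],
  "dr": [
    [0, 0, 0],
    [0, 0, 0],
    [0, 0, 0],
    [0, 0, 0.14],
    [0, 0, 0.28],
    [0, 0, 0.42],
    [0, 0, 0.56],
    [0, 0, 0.7],
    [0, 0, 0.83],
    [0, 0, 0.96]
  ]
}}

```text
clock: 12.7
position: [483.1, -201.0, 345.4]
ee_rot: [0.381, 0.925, 0.001, -0.002]
contact_force: [0.6, -0.4, -3.0]
gripper_width: 25.4
grasp_force: 61.0
```

```bash
python3 - <<'E'
from h import *
plan(W(-121.5,-140.5),310,45.7)
a=arm.get_image("scene")[90:290,190:450,::-1]
b=arm.get_image("top")[90:290,190:330,::-1]
cv2.imwrite("pics/s4.png",cv2.resize(cv2.convertScaleAbs(np.hstack([a,b]),alpha=1.5,beta=0),None,fx=2,fy=2,interpolation=cv2.INTER_CUBIC))
E
```

```text
travel [ 0.58  2.24 35.44] dr [-0.   -0.01 -0.01] F [ 0.57 -0.38 -2.96] t 12.7 w 25.352580789678473 60.95325708389282 j [-0.08  0.27 -0.32 -0.   -0.98 -2.27]
local [-122.91 -142.38] z 345.44142986588065 yaw_y 45.23608726238821 tz [-0.  0. -1.]
```

View pics/s4.png

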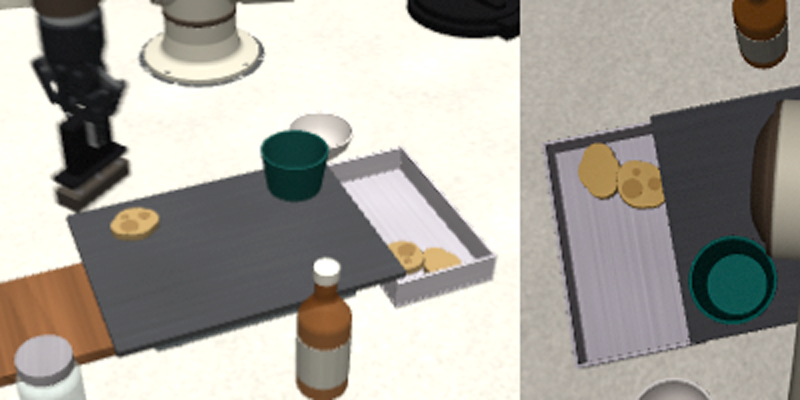

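Two crusts now lie in the tray, at (405,255) and (440,262). The third sits at (134,222) with the scraper behind it. I'll lower to a hair above the plate and push diagonally to clear the pot lane.

Call:
{"api": "move_arm", "payload": {
  "fingers": [10, 10, 10, 10, 10, 10, 10, 10, 10, 10],
  "travel": [
    [1, 2, 12],
    [1, 2, 24],
    [1, 2, 32],
    [1, 2, 34],
    [1, 5, 35],
    [1, 14, 35],
    [1, 24, 35],
    [1, 34, 35.5],
    [1, 44, 36],
    [1, 54, 36]
  ],
  "dr": [
    [0, 0, 0],
    [0, 0, 0],
    [0, 0, 0],
    [0, 0, 0],
    [0, 0, 0],
    [0, 0, 0],
    [0, 0, 0],
    [0, 0, 0],
    [0, 0, 0],
    [0, 0, 0]
  ]
}}

```text
clock: 13.8
position: [523.3, -160.5, 311.8]
ee_rot: [0.377, 0.926, 0.0, 0.0]
contact_force: [0.4, -0.3, -3.1]
gripper_width: 25.6
grasp_force: 61.1
```

```bash
python3 - <<'E'
from h import *
plan(W(0,-55),308,45.7)
E
```

```text
travel [ 2.09 93.67  3.77] dr [ 0.  0. -0.] F [ 0.36 -0.32 -3.14] t 13.8 w 25.621668899804455 61.14107608795166 j [-0.    0.34 -0.31 -0.   -0.92 -2.34]
local [ -75.74 -110.15] z 311.76419498211334 yaw_y 45.66215873242093 tz [ 0.  0. -1.]
```

Call:
{"api": "move_arm", "payload": {
  "fingers": [10, 10, 10, 10, 10, 10, 10, 10, 10, 10],
  "travel": [
    [0, 4, 2],
    [0, 12, 3],
    [0, 22, 3.5],
    [0, 33, 3.5],
    [0, 44, 3.5],
    [1, 55, 3.5],
    [1, 66, 3.5],
    [1, 77, 3.5],
    [2, 87, 3.5],
    [2, 96, 3.5]
  ],
  "dr": [
    [0, 0, 0],
    [0, 0, 0],
    [0, 0, 0],
    [0, 0, 0],
    [0, 0, 0],
    [0, 0, 0],
    [0, 0, 0],
    [0, 0, 0],
    [0, 0, 0],
    [0, 0, 0]
  ]
}}

```text
clock: 14.8
position: [588.8, -90.5, 308.3]
ee_rot: [0.377, 0.926, -0.0, -0.0]
contact_force: [-2.0, -2.1, 3.2]
gripper_width: 25.2
grasp_force: 61.7
```

Call:
{"api": "move_arm", "payload": {
  "fingers": [10, 10, 10, 10],
  "travel": [
    [0, 0, 0],
    [0, -4, -10],
    [0, -30, -35],
    [0, -40, -45]
  ],
  "dr": [
    [0, 0, 0],
    [0, 0, 0],
    [0, 0, 0],
    [0, 0, 0]
  ]
}}

```text
clock: 15.2
position: [559.4, -120.7, 354.7]
ee_rot: [0.378, 0.926, 0.001, 0.001]
contact_force: [0.5, -0.2, -2.8]
gripper_width: 25.7
grasp_force: 61.2
```

```bash
python3 - <<'E'
from h import *
plan(W(45,-100),345,100.9)
b=arm.get_image("scene");a=b[90:290,190:450,::-1]
m=cv2.inRange(cv2.cvtColor(b,cv2.COLOR_RGB2HSV),(10,90,90),(25,255,255));n,_,st,ce=cv2.connectedComponentsWithStats(m)
for i in range(1,n):
    if st[i,4]>60: print(st[i],ce[i],rz(G[2]).T@(onz("scene",ce[i],70)-[G[0],G[1],0]))
cv2.imwrite("pics/s5.png",cv2.resize(cv2.convertScaleAbs(a,alpha=1.5,beta=0),None,fx=2,fy=2,interpolation=cv2.INTER_CUBIC))
E
```

```text
travel [-62.44  51.37   9.89] dr [ 0.    0.   -0.96] F [ 0.48 -0.19 -2.83] t 15.2 w 25.739947557455217 61.1970591545105 j [ 0.07  0.34 -0.2  -0.   -1.03 -2.42]
local [-32.8  -77.91] z 354.7394615734345 yaw_y 45.58631022435754 tz [ 0.  0. -1.]
[  10    0  154   67 8232] [86.82 28.86] [-1623.06  -510.85    70.  ]
[   0   94   42   63 1107] [ 17.57 118.6 ] [-802.71 -741.44   70.  ]
[ 13 142  29  65 554] [ 27.39 169.05] [-460.75 -681.56   70.  ]
[384 211  36  15 316] [400.76 217.97] [124.98 202.28  70.  ]
[288 213  25  15 290] [299.73 220.11] [ 40.17 -27.42  70.  ]
[ 177  222   69   57 2208] [209.71 246.91] [  50.5 -248.9   70. ]
[341 240  24  16 257] [353.3  248.26] [176.72  52.78  70.  ]
```

View pics/s5.png

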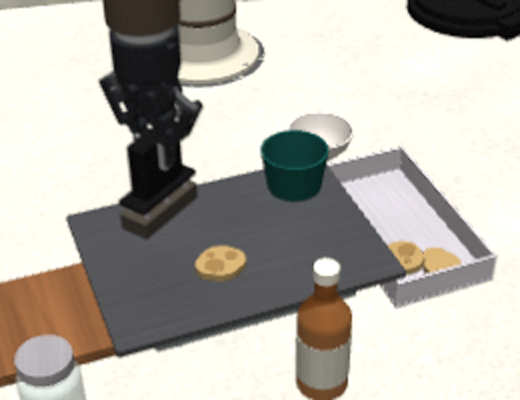

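The third crust is now at local (40,-27), clear of the pot lane. I'll reposition behind it.

Call:
{"api": "move_arm", "payload": {
  "fingers": [10, 10, 10, 10, 10, 10, 10, 10],
  "travel": [
    [-8, 7, 0],
    [-16, 14, 0],
    [-24, 21, 0],
    [-32, 28, 0],
    [-40, 35, 0],
    [-48, 42, 0],
    [-55, 48, 5],
    [-55, 48, 10]
  ],
  "dr": [
    [0, 0, -0.14],
    [0, 0, -0.28],
    [0, 0, -0.42],
    [0, 0, -0.56],
    [0, 0, -0.7],
    [0, 0, -0.83],
    [0, 0, -0.96],
    [0, 0, -0.96]
  ]
}}

```text
clock: 16.05
position: [634.0, -123.8, 341.8]
ee_rot: [-0.092, 0.996, 0.0, 0.0]
contact_force: [-0.5, 0.5, -3.6]
gripper_width: 25.1
grasp_force: 61.2
```

```bash
python3 - <<'E'
from h import *
plan(W(38,-96),308.5,100.9)
E
```

```text
travel [ 1.86 -0.99 33.33] dr [ 0.    0.   -0.01] F [-0.53  0.53 -3.58] t 16.05 w 25.055350201798262 61.16271257400513 j [ 0.06  0.47 -0.02 -0.   -1.08 -1.44]
local [ 39.85 -95.05] z 341.83309324215736 yaw_y 100.59892963587518 tz [ 0.  0. -1.]
```

Call:
{"api": "move_arm", "payload": {
  "fingers": [10, 10, 10, 10, 10, 10],
  "travel": [
    [2, -1, 12],
    [2, -1, 23],
    [2, -1, 29],
    [2, -1, 32],
    [2, -1, 32],
    [2, -1, 32]
  ],
  "dr": [
    [0, 0, 0],
    [0, 0, 0],
    [0, 0, 0],
    [0, 0, 0],
    [0, 0, 0],
    [0, 0, 0]
  ]
}}

```text
clock: 16.65
position: [631.6, -125.3, 311.7]
ee_rot: [-0.093, 0.996, -0.0, 0.0]
contact_force: [-0.1, 0.3, -2.7]
gripper_width: 25.2
grasp_force: 61.2
```

Call:
{"api": "move_arm", "payload": {
  "fingers": [10, 10, 10, 10, 10, 10, 10, 10, 10, 10],
  "travel": [
    [0, 0, 2.5],
    [0, 4, 3.5],
    [0, 14, 3.5],
    [0, 26, 3.5],
    [0, 38, 3.5],
    [0, 50, 3.5],
    [0, 62, 3.5],
    [0, 74, 3.5],
    [0, 86, 3.5],
    [0, 98, 3.5]
  ],
  "dr": [
    [0, 0, 0],
    [0, 0, 0],
    [0, 0, 0],
    [0, 0, 0],
    [0, 0, 0],
    [0, 0, 0],
    [0, 0, 0],
    [0, 0, 0],
    [0, 0, 0],
    [0, 0, 0]
  ]
}}

```text
clock: 17.65
position: [613.2, -28.0, 308.0]
ee_rot: [-0.093, 0.996, -0.0, 0.0]
contact_force: [0.6, -4.1, 4.2]
gripper_width: 25.5
grasp_force: 61.8
```

```bash
python3 - <<'E'
from h import *
plan(W(40,170),308,100.9)
b=arm.get_image("scene")
m=cv2.inRange(cv2.cvtColor(b,cv2.COLOR_RGB2HSV),(10,90,90),(25,255,255))[:,230:];n,_,st,ce=cv2.connectedComponentsWithStats(m)
for i in range(1,n):
    if st[i,4]>60: print(st[i],ce[i]+[230,0],rz(G[2]).T@(onz("scene",ce[i]+[230,0],70)-[G[0],G[1],0]))
E
```

```text
travel [ -1.78 167.08  -0.01] dr [-0.  0. -0.] F [ 0.62 -4.1   4.18] t 17.65 w 25.5343459666732 61.84456408023834 j [ 0.22  0.45 -0.15  0.   -0.97 -1.6 ]
local [37.55  2.93] z 308.0455807653419 yaw_y 100.6564406899799 tz [ 0. -0. -1.]
[ 91 205  23  15 239] [332.15 211.36] [39.36 57.39 70.  ]
[154 211  36  15 315] [400.81 217.97] [125.05 202.38  70.  ]
[  0 222  16  46 379] [234.75 249.46] [  79.9  -197.44   70.  ]
[111 240  24  16 256] [353.34 248.25] [176.71  52.88  70.  ]
```

Call:
{"api": "move_arm", "payload": {
  "fingers": [10, 10, 10, 10, 10, 10, 10, 10, 10, 10],
  "travel": [
    [0, 10, 0],
    [0, 20, 0],
    [0, 30, 0],
    [0, 41, 0],
    [0, 52, 0],
    [0, 63, 0],
    [0, 74, 0],
    [0, 85, 0],
    [0, 96, 0],
    [0, 107, 0]
  ],
  "dr": [
    [0, 0, 0],
    [0, 0, 0],
    [0, 0, 0],
    [0, 0, 0],
    [0, 0, 0],
    [0, 0, 0],
    [0, 0, 0],
    [0, 0, 0],
    [0, 0, 0],
    [0, 0, 0]
  ]
}}

```text
clock: 18.7
position: [593.3, 77.0, 307.7]
ee_rot: [-0.093, 0.996, -0.0, -0.0]
contact_force: [0.6, -4.7, 4.2]
gripper_width: 25.1
grasp_force: 62.1
```

Call:
{"api": "move_arm", "payload": {
  "fingers": [10, 10, 10, 10, 10, 10, 10, 10, 10],
  "travel": [
    [0, 12, 0],
    [0, 25, -0.5],
    [0, 38, -0.5],
    [0, 51, -0.5],
    [0, 60, -0.5],
    [0, 60, -0.5],
    [0, 60, -0.5],
    [0, 58, -12],
    [0, 50, -35]
  ],
  "dr": [
    [0, 0, 0],
    [0, 0, 0],
    [0, 0, 0],
    [0, 0, 0],
    [0, 0, 0],
    [0, 0, 0],
    [0, 0, 0],
    [0, 0, 0],
    [0, 0, 0]
  ]
}}

```text
clock: 19.6
position: [583.3, 125.1, 339.9]
ee_rot: [-0.093, 0.996, -0.001, -0.004]
contact_force: [0.3, 0.6, -3.4]
gripper_width: 25.6
grasp_force: 61.1
```

```bash
python3 - <<'E'
from h import *
plan(W(0,-240),345,100.9)
b=arm.get_image("scene");a=b[90:290,190:450,::-1]
cv2.imwrite("pics/s6.png",cv2.resize(cv2.convertScaleAbs(a,alpha=1.5,beta=0),None,fx=2,fy=2,interpolation=cv2.INTER_CUBIC))
m=cv2.inRange(cv2.cvtColor(b,cv2.COLOR_RGB2HSV),(10,90,90),(25,255,255))[:,250:];n,_,st,ce=cv2.connectedComponentsWithStats(m)
for i in range(1,n):
    if st[i,4]>30: print(st[i],ce[i]+[250,0],rz(G[2]).T@(onz("scene",ce[i]+[250,0],15)-[G[0],G[1],0]))
E
```

```text
travel [  35.31 -399.16   -4.64] dr [-0.   -0.01 -0.01] F [ 0.33  0.59 -3.41] t 19.6 w 25.594962733766337 61.09585762023926 j [ 0.48  0.39 -0.15 -0.   -1.03 -1.87]
local [ 37.13 158.99] z 339.9176790802005 yaw_y 100.61848080407508 tz [-0.01 -0.   -1.  ]
[130 205  21  23 217] [390.53 214.94] [ 50.29 217.99  15.  ]
[151 214  19  12 152] [408.74 219.26] [ 83.39 253.87  15.  ]
[ 91 240  24  16 267] [353.39 248.27] [126.48  77.38  15.  ]
```

Call:
{"api": "move_arm", "payload": {
  "fingers": [10, 10, 10, 10, 10, 10, 10, 10, 10, 10],
  "travel": [
    [0, -30, -4],
    [0, -70, -4],
    [0, -112, -4],
    [0, -154, -4],
    [0, -196, -4],
    [8, -238, -4],
    [16, -280, -4],
    [24, -320, -4],
    [32, -360, -4],
    [35, -398, -4]
  ],
  "dr": [
    [0, 0, 0],
    [0, 0, 0],
    [0, 0, 0],
    [0, 0, 0],
    [0, 0, 0],
    [0, 0, 0],
    [0, 0, 0],
    [0, 0, 0],
    [0, 0, 0],
    [0, 0, 0]
  ]
}}

```text
clock: 20.65
position: [622.4, -274.6, 345.3]
ee_rot: [-0.092, 0.996, 0.001, -0.001]
contact_force: [1.0, 0.7, -2.4]
gripper_width: 25.3
grasp_force: 61.2
```

```bash
python3 - <<'E'
from h import *
plan(W(0,-240),269,100.9)
cor=np.array([[-125,175,5],[125,175,5],[125,305,5],[-125,305,5]]);gr=np.array([[-130,-180,60],[130,-180,60],[130,180,60],[-130,180,60]])
for cam in("scene","top"):
    b=arm.get_image(cam);cv2.imwrite(f"pics/f_{cam}.png",b[:,:,::-1])
    m=cv2.inRange(cv2.cvtColor(b,cv2.COLOR_RGB2HSV),(10,80,80),(25,255,255))
    for nm,P in(("tray",cor),("plate",gr)):
        q=np.zeros_like(m);cv2.fillPoly(q,[np.int32(proj(cam,P@rz(G[2]).T+[G[0],G[1],0]))],255)
        n,_,st,ce=cv2.connectedComponentsWithStats(m&q)
        for i in range(1,n):
            if st[i,4]>5: print(cam,nm,st[i],ce[i],(rz(G[2]).T@(onz(cam,ce[i],15 if nm=="tray" else 72)-[G[0],G[1],0]))[:2])
    # pot
    m=cv2.inRange(cv2.cvtColor(b,cv2.COLOR_RGB2HSV),(75,80,20),(95,255,255));o=cv2.inRange(cv2.cvtColor(cv2.imread(f"pics/{cam}0.png")[:,:,::-1],cv2.COLOR_RGB2HSV),(75,80,20),(95,255,255))
    for k in(m,o):
        n,_,st,ce=cv2.connectedComponentsWithStats(k);i=1+st[1:,4].argmax();print(cam,"pot",st[i],ce[i])
E
```

```text
travel [-0.15  0.79 76.33] dr [ 0.   -0.   -0.01] F [ 1.04  0.68 -2.38] t 20.65 w 25.34967829797963 61.18704557418823 j [-0.18  0.52  0.08 -0.   -1.13 -1.21]
local [  -0.01 -240.93] z 345.32798886517713 yaw_y 100.52759754539989 tz [-0.  0. -1.]
scene tray [379 205  22  24 231] [390.37 215.  ] [ 50.36 217.49]
scene tray [401 214  19  12 153] [408.78 219.27] [ 83.5  253.95]
scene plate [379 206  15  19  27] [386.15 215.41] [105.1  172.49]
scene pot [321 155  33  36 945] [337.   171.81]
scene pot [321 155  33  36 945] [336.98 171.82]
top tray [219 162  21  27 419] [229.25 175.06] [ 92.39 254.72]
top tray [241 170  23  38 700] [251.38 189.53] [ 47.26 209.42]
top plate [258 173   3  12  17] [258.94 178.41] [ 54.42 179.42]
top plate [260 186   4  17  23] [261.65 193.7 ] [ 19.62 179.57]
top pot [283 217  31  31 765] [297.89 232.05]
top pot [283 217  31  31 759] [297.92 232.  ]
```

All ten picture views are used, so I'll check numerically whether the last crust overhangs the plate edge. For each row I'll compare where the dark plate starts now with where it started originally.

```bash
python3 - <<'E'
import cv2,numpy as np
a=cv2.imread("pics/top0.png");b=cv2.imread("pics/f_top.png")
def ch(p):
    B,G_,R_=map(int,p); 
    return 'T' if R_-B>45 else 't' if R_-B>20 else '#' if max(B,G_,R_)<75 else '+' if max(B,G_,R_)<105 else '.'
for v in range(158,214): print(v,''.join(ch(p) for p in a[v,215:275]),''.join(ch(p) for p in b[v,215:275]))
E
```

```text
158 .......+##########################+......+################## .......+#########################++......+##################
159 ..+##########################+............################## ..+#########################++............##################
160 ########################+.................################## ########################+.................##################
161 ###################++.....................################## ############tttt##+++.....................##################
162 ##############++..........................################## ##########tTTTTTTT+.......................##################
163 #########++...............................+################# ########+TTTTTTTTTTt+.....................+#################
164 ####++.+...................................################# ###+++..TTTTTTTTTTTTt......................#################
165 +..........................................################# +......tTTTTTTTTTTTTT+.....................#################
166 ...........................................################# .......TTTTTTTTTTTTTTt+....
[... 5255 characters left out ...]
######### ...................................++..tt+........+#########
209 ..................................................+######### ...................................................#########
210 ...................................................######### ...................................................#########
211 ...................................................######### ...................................................#########
212 ...................................................######### ...................................................#########
213 +..................................+...............######### ...................................................#########
```

The plate's edge line is unchanged in every row, so no crust is on the plate and all three are in the tray. Now I'll set the scraper down.

Call:
{"api": "move_arm", "payload": {
  "fingers": [10, 10, 10, 10, 10, 10, 10, 10],
  "travel": [
    [0, 1, 20],
    [0, 1, 40],
    [0, 1, 55],
    [0, 1, 65],
    [0, 1, 71],
    [0, 1, 74],
    [0, 1, 74],
    [0, 1, 74]
  ],
  "dr": [
    [0, 0, 0],
    [0, 0, 0],
    [0, 0, 0],
    [0, 0, 0],
    [0, 0, 0],
    [0, 0, 0],
    [0, 0, 0],
    [0, 0, 0]
  ]
}}

```text
clock: 21.55
position: [623.5, -271.3, 273.5]
ee_rot: [-0.093, 0.996, -0.0, 0.001]
contact_force: [-0.2, -0.6, -3.1]
gripper_width: 25.1
grasp_force: 61.3
```

```bash
python3 - <<'E'
from h import *
plan(W(0,-240),269,100.9)
E
```

```text
travel [ 1.74 -2.06  4.54] dr [-0.  0. -0.] F [-0.22 -0.62 -3.09] t 21.55 w 25.10590361135941 61.34553551673889 j [-0.17  0.58 -0.01  0.   -0.98 -1.21]
local [   1.75 -237.95] z 273.5403882339982 yaw_y 100.65113434184592 tz [ 0. -0. -1.]
```

Call:
{"api": "move_arm", "payload": {
  "fingers": [10, 10, 10, 10, 10],
  "travel": [
    [2, -2, 2],
    [2, -2, 4],
    [2, -2, 5],
    [2, -2, 5],
    [2, -2, 5]
  ],
  "dr": [
    [0, 0, 0],
    [0, 0, 0],
    [0, 0, 0],
    [0, 0, 0],
    [0, 0, 0]
  ]
}}

```text
clock: 22.05
position: [621.7, -273.8, 268.6]
ee_rot: [-0.093, 0.996, -0.0, 0.0]
contact_force: [-0.4, 0.3, 1.3]
gripper_width: 25.5
grasp_force: 62.0
```

Call:
{"api": "move_arm", "payload": {
  "fingers": [32, 45, 60, 70, 70, 70],
  "travel": [
    [0, 0, 0],
    [0, 0, 0],
    [0, 0, 0],
    [0, 0, 0],
    [0, 0, 0],
    [0, 0, 0]
  ],
  "dr": [
    [0, 0, 0],
    [0, 0, 0],
    [0, 0, 0],
    [0, 0, 0],
    [0, 0, 0],
    [0, 0, 0]
  ]
}}

```text
clock: 22.65
position: [621.7, -273.6, 267.7]
ee_rot: [-0.093, 0.996, -0.0, 0.0]
contact_force: [0.1, 0.2, 0.0]
gripper_width: 69.7
grasp_force: 0.0
```

Call:
{"api": "move_arm", "payload": {
  "fingers": [70, 70, 70, 70, 70, 70, 70, 70, 70, 70],
  "travel": [
    [0, 0, -15],
    [0, 0, -40],
    [0, 0, -70],
    [0, 0, -100],
    [0, 0, -130],
    [40, 0, -140],
    [80, 0, -140],
    [120, 0, -140],
    [150, 0, -140],
    [150, 0, -140]
  ],
  "dr": [
    [0, 0, 0],
    [0, 0, 0],
    [0, 0, 0],
    [0, 0, 0],
    [0, 0, 0],
    [0, 0, 0],
    [0, 0, 0],
    [0, 0, 0],
    [0, 0, 0],
    [0, 0, 0]
  ]
}}

```text
clock: 23.65
position: [470.9, -301.8, 409.9]
ee_rot: [-0.092, 0.996, -0.0, 0.001]
contact_force: [0.9, 0.3, 0.5]
gripper_width: 70.1
grasp_force: 0.0
```

```bash
python3 - <<'E'
from h import *
b=arm.get_image("scene");o=cv2.imread("pics/scene0.png")[:,:,::-1]
cv2.imwrite("pics/end.png",b[:,:,::-1])
p=lambda P:proj("scene",np.array(P)@rz(G[2]).T+[G[0],G[1],0])
print("expected grip top px",p([[-35,-227,135],[35,-227,135],[35,-253,135],[-35,-253,135]]))
print("expected sole px",p([[-50,-220,20],[50,-220,20],[50,-260,20]]))
for v in range(184,262,2): print(v,''.join('#' if max(q)<70 else 't' if int(q[0])-int(q[2])>25 else '.' for q in b[v,170:260]))
# jar, bottle, bowl, pot regions: change
for n,(x,y,w,h) in dict(jar=(196,258,40,50),bottle=(336,220,32,70),bowl=(352,147,14,14),pot=(320,155,34,36)).items():
    print(n,np.abs(b[y:y+h,x:x+w].astype(int)-o[y:y+h,x:x+w]).mean())
E
```

```text
expected grip top px [[207.35 200.6 ]
 [213.5  218.94]
 [201.97 221.82]
 [196.3  203.26]]
expected sole px [[216.09 232.07]
 [225.03 258.76]
 [208.33 263.3 ]]
184 ..........................................................................................
186 ..........................................................................................
188 ..........................................................................................
190 .......................................................................................###
192 ...............................................................................###########
194 ......................................................................####################
196 ..............................................................############################
198 ......................................................####################################
200 ......................................................####################################
202 ...................................###.................###########################
[... 2145 characters left out ...]
###########tttttttttttttttttt###################
250 ..........ttttttttttttttttttttttttt##################ttttttttttttttttttt##################
252 ...........tttttttttttttttttttttttt###################ttttttttttttttttttt#################
254 ...........ttttttttttttttttttttttttt##################tttttttttttttttttttt################
256 ............tttttttttttttttttttttttt###################ttttttttttttttttttt################
258 ............ttttttttttttttttttttttttt..............###ttttttttttttttttttttt###############
260 .............tttttttttttttttttttt.....................tttttttttttttttttttttt##############
jar 3.137
bottle 2.335267857142857
bowl 3.3758503401360542
pot 1.4030501089324618
```

```bash
python3 -c "
from bench import arm
print(arm.job_done())"
```

```text
the job is handed in; nothing more can be done
None
```

I pushed all three crusts into the crumb tray and stood the scraper upright in the middle of its board. The pot, jar, bowl and bottle look unmoved. The job was handed in at about 24 s, and no verdict came back; I checked the final state from pixel readings, not by eye, because my ten picture views were used up.

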